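Serve a bread roll with tongs from the turntable case

TASK

Turn the pastry turntable one click by a rim peg so that the small round bread roll comes out from under the clear cover to the front place, then pick up the kitchen tongs, close them on the roll and lift it, and finish while still holding it still in the tongs, at least 15 cm above the worktop. Never touch the roll with the gripper or arm itself, leave the muffin and biscuits standing in their places on the turntable and leave everything else where it stands.

Things in the scene. Friction and masses are not known exactly. Their poses are not given: they have to be found in the camera images.
- case: fixed pastry case; origin on the worktop on the turntable's axis; its -x points out of the open front, towards the robot. A clear cover stands over the rear: roof (top z 112, underside 106 mm) over x from -35 to +170 mm and y within 170 mm either way, clear walls at the sides and back; the part ahead of x = -35 mm is open above.
- hub (a point): axis of the turntable on its top face (z = 30 mm); axes as the case's. The turntable is a wooden disc of radius 155 mm with four places 85 mm from the axis, each a 5 mm high lip of 29 mm inner radius; at the start they lie at the case's -x (front, empty), +y, -y and +x.
- place_front (a point): the front place, in the open: the point at the case's x = -85 mm, y = 0, on the turntable's top face (z = 30 mm); fixed to the case, does not turn
- turntable (a joint): turn of the turntable, rad, 0 at the start, positive anticlockwise from above (brings the case's +y place to the front; negative brings the -y one). It clicks in every 1.571 rad, drawing itself in from about 0.6 rad off; about 3 N at a peg turns it past the click. Stops at 2.2 rad either way.
- peg_left (a point): top centre of a steel rim peg, radius 7 mm, z 30 to 62 mm, 140 mm from the axis; turns with the turntable; at the start at the case's (-99, +99) mm. Four such pegs stand half way between the places; pinch one from above, or push it, to turn the table.
- peg_right (a point): the same for the peg that at the start is at the case's (-99, -99) mm
- roll: small round bread roll, upright, 48 mm in diameter with upright sides from 9 to 31 mm above its underside, domed top, 43 mm tall, 30 to 54 g, origin at the centre of its underside. At the start in the case's +y or -y place, under the cover.
- muffin: muffin, to be left on the turntable: narrow foot 38 mm, overhanging top 56 mm wide, 56 mm tall, origin at the centre of its underside. Across the turntable from the roll.
- biscuits: stack of round biscuits, to be left on the turntable, 46 mm wide and 22 mm tall, origin at the centre of its underside, in the rear place
- tongs: steel kitchen tongs lying on edge on the worktop, 115 g (balancing at 95 mm ahead of the hinge), 208 mm long, 22 mm high. Origin at the hinge, on the underside; x forward to the tips, z up; the arms close along y, evenly, and are sprung open (at the grip point 5 N when open, 9 N on the roll).
- tongs_grip (a point): where to grip across both arms: on the middle line, 95 mm ahead of the hinge, 11 mm above the underside; axes as the tongs'. Width here over the arms' backs: 59 mm open, about 44 mm when the tips touch the roll (backs then parallel). Flat backs run 60 to 140 mm ahead of the hinge.
- tongs_tip (a point): midway between the tip paddles, 187 mm ahead of the hinge, 11 mm above the underside; axes as the tongs'. Paddles run 168 to 206 mm ahead, 22 mm high, 80 mm apart inside when open.
- tongs_left (a joint): closing of the tongs' left arm, rad: 0 fully open, 0.085 on the roll, stop at 0.17; the right arm follows equally
- mug: white mug 80 mm wide, 90 mm tall, loose, to be left alone; origin at the centre of its underside
- jam: glass jam jar 64 mm wide, 95 mm tall, loose, to be left alone; origin at the centre of its underside
- oil: green glass oil bottle 56 mm wide, 190 mm tall, loose, to be left alone; origin at the centre of its underside
- mustard: squeeze bottle 54 mm wide, 150 mm tall, loose, to be left alone; origin at the centre of its underside
- bowl: blue bowl 120 mm wide, 50 mm tall, loose, to be left alone; origin at the centre of its underside
- shaker: steel shaker 38 mm wide, 66 mm tall, loose, to be left alone; origin at the centre of its underside
Not all that is in view belongs to the job. Of the things that look like the tongs, take the one that is farthest to the robot's right at the start.

How it is judged:
By the outcome, as a careful person would: the job done as asked, in the order asked, and still so for the second after the job is handed in, while the arm keeps its last pose, push and grip.
It also fails if it takes over 67 s, if anything falls off the work surface, if the arm or the gripper's body presses on something with over 40 N, if the wrist force passes 120 N, or if a joint passes its speed limit or range.

ROBOT

A 6-joint arm with a two-finger parallel gripper is mounted at the origin on the work surface. World frame = base frame: x ahead of the robot, y to its left, z up, the work surface at z = 0. Lengths are in m, angles in rad, forces in N, time in s.
With the tool pointing down it reaches from about 0.325 to 0.85 m from the base axis. Payload 4.4 kg.
Tool frame: the origin (TCP) lies midway between the tips of the shut fingers; the grasp point (between the pads) lies 19 mm behind it (r.grip_point_offset is the distance from the TCP to the grasp point, in m); z points along the fingers, y is the line along which they close (so a half turn about z gives the same grasp; the last joint's range is limited). The gripper opens to 94 mm and grips with 3 to 60 N. Pads are 16 mm wide; open, the fingers measure 119 mm over their backs; the gripper's body (75 mm by 177 mm) begins 78 mm behind the grasp point.
Start: joints at [-1.365, 0.207, 1.542, -0, 1.393, -0.15], TCP at [0.201, -0.539, 0.205] pointing down, gripper open.
Joint ranges: [-2.73, 2.73], [-0.86, 2.22], [0.23, 2.46], [-1.11, 4.25], [0.08, 2.63], [-2.82, 2.82]. Speed limits (rad/s): [2.79, 2.79, 3.14, 3.14, 3.14, 3.14].

INTERFACE

Orientations are given as a rotation vector (axis times angle).
In Python, from rig import status, optics, finish_job, r gives the robot as it stands.
- The arm moves only by the shell command python3 -m inch 'ROWS' [OPENING]. ROWS is text: rows parted by semicolons, each of 6 numbers parted by spaces: the shift along the tool's x, y, z in m, then the turn, a rotation vector about the tool's x, y, z in rad. In form: x y z rx ry rz; .... A call has 1 to 20 rows; each row is the pose to reach, as a shift and turn from the pose commanded when the call began, along the tool's axes at that moment; what a row does not reach only later rows make up. A row lasts 1/10 s, in which the tool goes at most 50 mm and 8.59 degrees, less where a joint would pass 70% of its speed; a pose out of reach is approached as far as the arm can. A call with a gripper value outside its range is refused whole. OPENING is the closure, from -1 (fully open) to 1 (shut), so that 0 is half open, set as the call begins (- or left out, the last holds). The fingers move at their own pace and stop on an object; the grip force is fixed at half the most. Time passes only in rows, so rows that repeat a pose let the fingers close. It gives the time, the measured TCP pose, the force, the opening and the grip force at its end, in the units of the state.
- status.read_state(): the state, without advancing time (a new reading comes with each control period).
- optics.read_camera(name): name is "side" or "top" or "wrist"; returns a dict with "pixels" (384x512x3 uint8, red, green, blue), "camera_matrix" (3x3 intrinsics, pixels), "rvec" (rotation vector, rad) and "tvec" (3), from world to camera coordinates, as OpenCV has them. Camera axes: x right, y down, z forward; pixel columns grow to the right and rows downward; lengths in m; the calibration is good to about 2 mm. A picture is of the moment at which its call begins. There is no depth.
- finish_job(): hands the job in; it is judged then, once.
The state is a dict: "t": time; "joint_positions": joint angles; "dq": joint speeds; "effort": joint torques, N m; "tcp_pos": TCP position; "tool_rot": TCP orientation; "contact_force": force on the tool from outside, world axes, zero at the start; "torque": the same for the moment, N m; "grip_width": opening from 0.0 (shut) to 1.0 (fully open); "finger_force": force on a finger pad.
Only numpy, scipy, OpenCV 4.12 (cv2) and the standard library are available. Lean on these libraries where they do the work, as an engineer would, in place of code of your own. Each camera call takes 0.05 s, during which the arm holds its last target. There are 200 camera calls.

## Working session

There is one attempt and no reset: what is moved stays moved. The work goes in short steps, Python scripts to look and compute and a shell command to move; the robot and the scene stay as the last step left them, time stands still between calls to the robot, and variables do not carry over. Pictures are saved under pics/ and viewed, at most 10 in all, crops included, and the job is handed in when it is done.

```bash
ls; mkdir -p pics; cat > h.py <<'E'
import numpy as np, cv2
from rig import status, optics, r
def cam(n,save=None):
    c=optics.read_camera(n); 
    if save: cv2.imwrite('pics/'+save,c['pixels'][:,:,::-1])
    return c
def ray(c,u,v,z):
    R=cv2.Rodrigues(np.array(c['rvec'],float))[0]; t=np.array(c['tvec'],float).ravel()
    d=R.T@np.linalg.inv(c['camera_matrix'])@np.array([u,v,1.]); o=-R.T@t
    return o+d*(z-o[2])/d[2]
def proj(c,p):
    return cv2.projectPoints(np.array(p,float).reshape(-1,3),np.array(c['rvec'],float),np.array(c['tvec'],float),c['camera_matrix'],None)[0].reshape(-1,2)
E
python3 - <<'E'
from h import *
a=cam('top','top0.png');b=cam('side','side0.png')
np.savez('c0.npz',a=a['pixels'],b=b['pixels'])
for c in(a,b):
    R=cv2.Rodrigues(np.array(c['rvec'],float))[0]; print(-R.T@np.array(c['tvec']).ravel(), c['camera_matrix'][0])
print(status.read_state())
E
```

```text
pics
[0.28345614 0.02630794 1.65153974] [408.76109047   0.         244.87353487]
[-0.25306971  0.85983946  0.82732878] [382.84485135   0.         256.98846022]
{'t': 0.1, 'joint_positions': array([-1.36448510e+00,  2.07303212e-01,  1.54278544e+00, -1.48643347e-05,
        1.39347298e+00, -1.50510651e-01]), 'dq': array([-1.48345509e-03,  7.08643027e-04, -2.82983235e-03,  4.21389996e-04,
        2.84803538e-04,  2.43815944e-05]), 'effort': array([-6.93731981e-04, -3.71864927e+01, -2.82293415e+01,  6.98934216e-02,
        3.11010936e-02, -5.26213194e-05]), 'tcp_pos': array([ 0.20067849, -0.53808806,  0.204437  ]), 'tool_rot': array([-3.08978866e+00, -5.57180611e-01,  1.09181907e-04]), 'contact_force': array([ 0.93417476, -0.84498259, -0.60983062]), 'torque': array([-0.01094533,  0.01626962,  0.03853662]), 'finger_force': 0.0, 'grip_width': 0.9996296722363398}
```

View pics/top0.png

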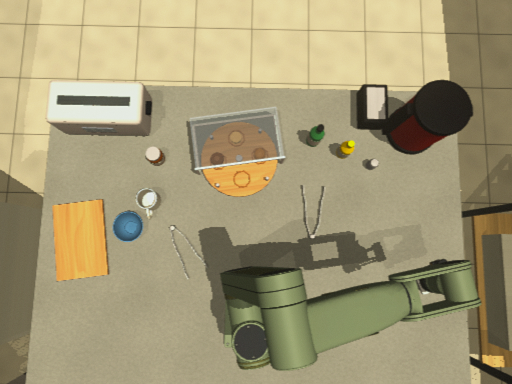

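View pics/side0.png

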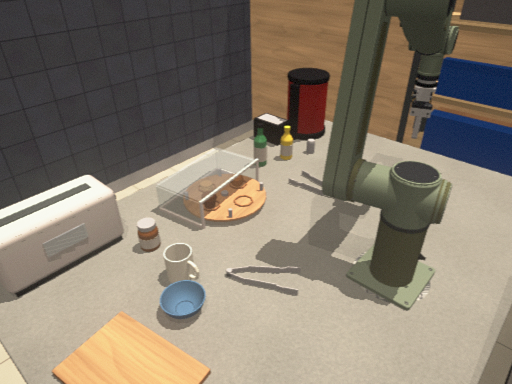

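```bash
python3 - <<'E'
import numpy as np,cv2
d=np.load('c0.npz');a=d['a'][:,:,::-1]
b=d['b'][:,:,::-1]
x=cv2.resize(a[100:245,180:340],None,fx=4.5,fy=4.0,interpolation=cv2.INTER_CUBIC)[:580]
x=cv2.resize(a[100:245,180:340],None,fx=3,fy=3,interpolation=cv2.INTER_CUBIC)
y=cv2.resize(b[145:230,150:275],None,fx=2.5,fy=2.5,interpolation=cv2.INTER_CUBIC)
o=np.zeros((435,800,3),np.uint8);o[:435,:480]=x;o[:y.shape[0],485:485+y.shape[1]]=y[:,:315]
cv2.imwrite('pics/z0.png',o)
E
```

```text
(no output)
```

View pics/z0.png

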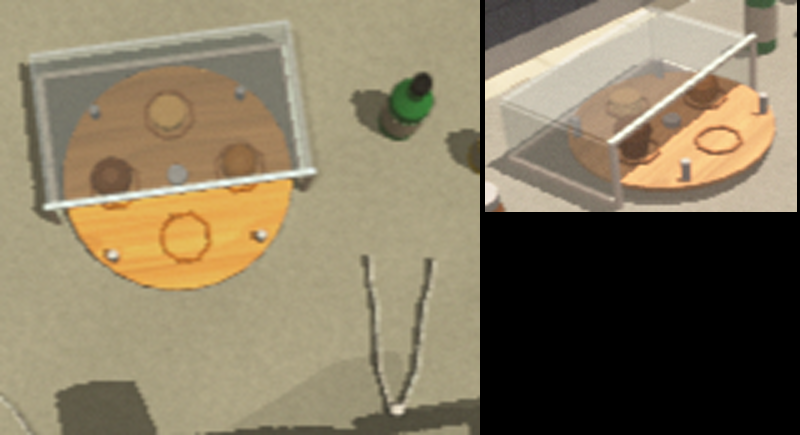

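```bash
python3 - <<'E'
from h import *
a=cam('top');
def s(u,v): return 180+u/3-.33,100+v/3-.33
for n,u,v,z in [('pegL',112,254,.062),('pegR',261,235,.062),('hub',177,174,.034),('lip',185,237,.035),('coverL',50,206,.11),('coverR',311,172,.11),('hinge',397,410,.022),('tipL',365,257,.022),('tipR',431,260,.022)]:
    print(n,ray(a,*s(u,v),z).round(4))
w=cam('wrist','w0.png')
R=cv2.Rodrigues(np.array(w['rvec'],float))[0]; print(-R.T@np.array(w['tvec']).ravel(),R,w['camera_matrix'])
print(cv2.Rodrigues(status.read_state()['tool_rot'])[0].round(3))
E
```

```text
pegL [0.5252 0.1397 0.062 ]
pegR [ 0.5549 -0.0553  0.062 ]
hub [0.6405 0.0577 0.034 ]
lip [0.5545 0.0448 0.035 ]
coverL [0.5782 0.2176 0.11  ]
coverR [ 0.6302 -0.1159  0.11  ]
hinge [ 0.3317 -0.2401  0.022 ]
tipL [ 0.5349 -0.1975  0.022 ]
tipR [ 0.5328 -0.2862  0.022 ]
[ 0.26330936 -0.51533718  0.38338106] [[ 0.34942589 -0.93696203 -0.0019223 ]
 [-0.91200565 -0.34058773  0.22857318]
 [-0.21481911 -0.07811624 -0.97352484]] [[336.96513707   0.         255.63902717]
 [  0.         336.96513707 186.96621959]
 [  0.           0.           1.        ]]
[[ 0.937  0.349 -0.   ]
 [ 0.349 -0.937  0.001]
 [ 0.    -0.001 -1.   ]]
```

```bash
cat >> h.py <<'E'
from scipy.spatial.transform import Rotation as Ro
def rel(p,yaw):
    s=status.read_state(); R0=Ro.from_rotvec(s['tool_rot']).as_matrix()
    c,n=np.cos(yaw),np.sin(yaw); R1=np.array([[c,n,0],[n,-c,0],[0,0,-1.]])
    sh=R0.T@(np.array(p)-s['tcp_pos']); rv=Ro.from_matrix(R0.T@R1).as_rotvec()
    print('rel',sh.round(4),rv.round(4)); return sh,rv
E
python3 - <<'E'
from h import *
rel([0.5549,-0.0553,0.20],0.151)
E
```

```text
rel [ 0.5006 -0.3289  0.0053] [-1.400e-03 -1.000e-04  2.058e-01]
```

```bash
python3 -m inch '.04 -.026 0 0 0 .02; .08 -.053 0 0 0 .04; .12 -.08 0 0 0 .06; .16 -.105 0 0 0 .08; .2 -.13 0 0 0 .1; .24 -.158 0 0 0 .12; .28 -.184 0 0 0 .14; .32 -.21 0 0 0 .16; .36 -.236 0 0 0 .18; .4 -.263 0 0 0 .2; .44 -.29 .003 0 0 .206; .48 -.315 .005 0 0 .206; .5 -.329 .005 0 0 .206; .5 -.329 .005 0 0 .206; .5 -.329 .005 0 0 .206; .5 -.329 .005 0 0 .206'
python3 - <<'E'
from h import *
w=cam('wrist','w1.png')
print(proj(w,[[0.5549,-0.0553,0.062],[0.5545,0.0448,.035]]))
R=cv2.Rodrigues(np.array(w['rvec'],float))[0]; print(-R.T@np.array(w['tvec']).ravel())
E
```

```text
t: 1.8
tcp_pos: [0.5538, -0.0568, 0.2003]
tool_rot: [3.132, 0.235, -0.001]
contact_force: [-0.1, 0.2, 0.0]
grip_width: 0.997
finger_force: 0.0
[[254.31205939 177.54151335]
 [158.08932482 158.36593285]]
[ 0.61984714 -0.04676067  0.37901326]
```

View pics/w1.png

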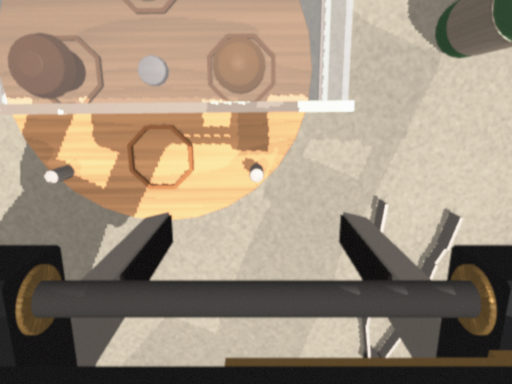

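```bash
python3 - <<'E'
from h import *
w=cam('wrist'); p=w['pixels'].astype(int)
def cen(u,v,k=12):
    s=p[v-k:v+k,u-k:u+k]; m=(s.min(2)>195)&(s.max(2)-s.min(2)<25); y,x=np.nonzero(m); return x.mean()+u-k,y.mean()+v-k,m.sum()
for u,v in[(257,173),(52,177)]:
    c=cen(u,v); print(c,ray(w,c[0],c[1],.062).round(4))
L=ray(w,*cen(52,177)[:2],.062);Rr=ray(w,*cen(257,173)[:2],.062);d=L-Rr;print(np.linalg.norm(d),np.arctan2(-d[0],d[1]))
print(ray(w,161,157,.035),ray(w,153,70,.034))
rel([Rr[0],Rr[1],.036],np.arctan2(-d[0],d[1]))
E
```

```text
(np.float64(256.1932773109244), np.float64(174.72268907563026), np.int64(119)) [ 0.5579 -0.0569  0.062 ]
(np.float64(50.733333333333334), np.float64(176.67619047619047), np.int64(105)) [0.5267 0.1379 0.062 ]
0.19725871328457292 0.15896920799785771
[0.55644847 0.04178242 0.035     ] [0.64013963 0.05697866 0.034     ]
rel [0.0041 0.0004 0.1645] [ 0.0002  0.0002 -0.0101]
```

```bash
python3 -m inch '.004 0 .04 0 0 -.01; .004 0 .08 0 0 -.01; .004 0 .12 0 0 -.01; .004 0 .145 0 0 -.01; .004 0 .16 0 0 -.01; .004 0 .164 0 0 -.01; .004 0 .164 0 0 -.01; .004 0 .164 0 0 -.01' 0.15
python3 -m inch '0 0 0 0 0 0; 0 0 0 0 0 0; 0 0 0 0 0 0; 0 0 0 0 0 0; 0 0 0 0 0 0; 0 0 0 0 0 0; 0 0 0 0 0 0' 1
```

```text
t: 2.7
tcp_pos: [0.56, -0.0559, 0.0382]
tool_rot: [3.13, 0.252, 0.005]
contact_force: [0.4, -0.4, 0.4]
grip_width: 0.43
finger_force: 0.0
t: 3.4
tcp_pos: [0.5586, -0.0558, 0.037]
tool_rot: [3.13, 0.252, 0.0]
contact_force: [-2.2, -3.2, 6.0]
grip_width: 0.143
finger_force: 30.0
```

```bash
python3 -m inch '-.0082 -.009 0 0 0 0; -.0157 -.0187 0 0 0 0; -.0222 -.029 0 0 0 0; -.0279 -.0398 0 0 0 0; -.0326 -.0511 0 0 0 0; -.0362 -.0628 0 0 0 0; -.0389 -.0747 0 0 0 0; -.0405 -.0868 0 0 0 0; -.041 -.099 0 0 0 0; -.0405 -.1112 0 0 0 0; -.0389 -.1233 0 0 0 0; -.0362 -.1352 0 0 0 0; -.0326 -.1469 0 0 0 0; -.0279 -.1581 0 0 0 0; -.0222 -.169 0 0 0 0; -.0157 -.1793 0 0 0 0; -.0082 -.189 0 0 0 0; 0 -.198 0 0 0 0; 0 -.198 0 0 0 0; 0 -.198 0 0 0 0'
python3 -m inch '0 0 0 0 0 0; 0 0 0 0 0 0; 0 0 0 0 0 0; 0 0 0 0 0 0; 0 0 -.04 0 0 0; 0 0 -.08 0 0 0; 0 0 -.12 0 0 0; 0 0 -.164 0 0 0; 0 .04 -.164 0 0 0; 0 .08 -.164 0 0 0; 0 .1 -.164 0 0 0; 0 .1 -.164 0 0 0; 0 .1 -.164 0 0 0' 0.15
python3 - <<'E'
from h import *
w=cam('wrist','w2.png');np.savez('w2.npz',**{k:w[k] for k in w})
E
```

```text
t: 5.4
tcp_pos: [0.5269, 0.1404, 0.0363]
tool_rot: [3.131, 0.254, -0.0]
contact_force: [-0.1, 0.4, 2.5]
grip_width: 0.141
finger_force: 30.0
t: 6.7
tcp_pos: [0.5424, 0.0414, 0.2003]
tool_rot: [-3.131, -0.25, 0.001]
contact_force: [-0.7, 0.2, -0.2]
grip_width: 0.427
finger_force: 0.0
```

View pics/w2.png

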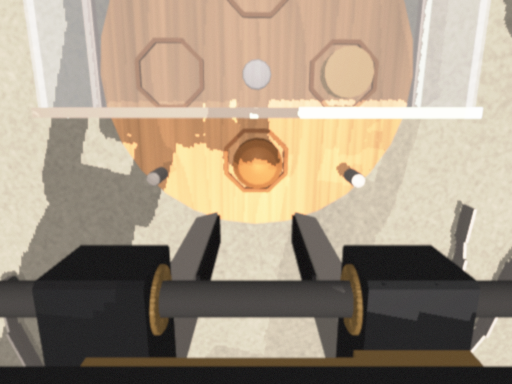

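```bash
python3 - <<'E'
from h import *
w=dict(np.load('w2.npz'))
for z in(.05,.06): print(ray(w,258,163,z).round(4))
print(ray(w,255,160,.035).round(4))
rel([0.42,-0.241,.22],0)
E
```

```text
[0.5562 0.0415 0.05  ]
[0.5578 0.0418 0.06  ]
[0.5564 0.0445 0.035 ]
rel [-0.1661  0.2597 -0.0199] [-0.0007  0.0005  0.1608]
```

```bash
python3 -m inch '-.025 .04 -.02 0 0 .04; -.05 .08 -.02 0 0 .08; -.075 .12 -.02 0 0 .12; -.1 .16 -.02 0 0 .16; -.125 .2 -.02 0 0 .16; -.15 .24 -.02 0 0 .16; -.166 .26 -.02 0 0 .16; -.166 .26 -.02 0 0 .16; -.166 .26 -.02 0 0 .16; -.166 .26 -.02 0 0 .16' -1
python3 - <<'E'
from h import *
w=cam('wrist','w3.png');np.savez('w3.npz',**{k:w[k] for k in w})
a=cam('top','top3.png');np.savez('a3.npz',**{k:a[k] for k in a})
x=cv2.resize(a['pixels'][170:250,280:345,::-1],None,fx=4,fy=4,interpolation=cv2.INTER_CUBIC)
o=np.zeros((384,780,3),np.uint8);o[:,:512]=w['pixels'][:,:,::-1];o[:320,515:775]=x;cv2.imwrite('pics/v3.png',o)
E
```

```text
t: 7.75
tcp_pos: [0.4211, -0.2402, 0.2203]
tool_rot: [-3.141, -0.005, -0.0]
contact_force: [-0.0, 0.1, -0.1]
grip_width: 0.999
finger_force: 0.0
```

View pics/v3.png

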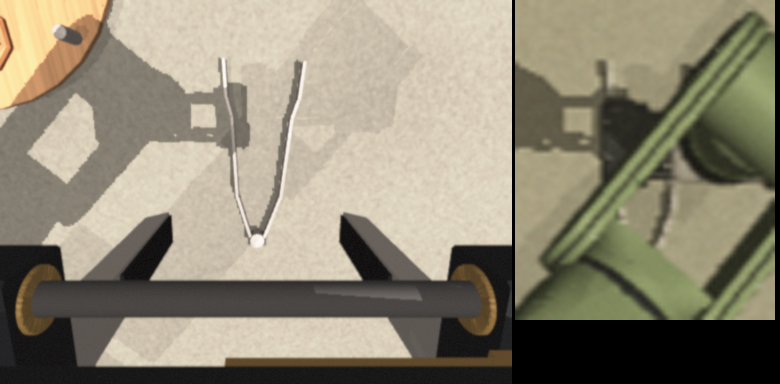

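```bash
python3 - <<'E'
from h import *
w=dict(np.load('w3.npz')); P=lambda u,v:ray(w,u,v,.022)[:2]
H=P(257,240);L=P(223,59);R=P(303,63);M=(L+R)/2;d=M-H;yaw=np.arctan2(d[1],d[0])
print(H,L,R,np.linalg.norm(d),np.linalg.norm(L-R),yaw)
Lg=P(235.5,165);Rg=P(284,165); print(Lg,Rg)
u=d/np.linalg.norm(d); 
g=M-u*(.206-.095); print(g, H+.095*u)
rel([*g,.003],yaw)
E
```

```text
[ 0.33413507 -0.24175724] [ 0.53781626 -0.2050402 ] [ 0.53407926 -0.28962016] 0.2018896235161825 0.08466247232358444 -0.027607369492178607
[ 0.42464579 -0.21704272] [ 0.42482603 -0.27196154]
[ 0.42499006 -0.24426615] [ 0.42909887 -0.24437961]
rel [0.0038 0.0041 0.2174] [-0.0004 -0.0001  0.031 ]
```

```bash
python3 -m inch '.006 .004 .04 0 0 .035; .006 .004 .08 0 0 .035; .006 .004 .12 0 0 .035; .006 .004 .16 0 0 .035; .006 .004 .185 0 0 .035; .006 .004 .2 0 0 .035; .006 .004 .21 0 0 .035; .006 .004 .216 0 0 .035; .006 .004 .216 0 0 .035; .006 .004 .216 0 0 .035; .006 .004 .216 0 0 .035'
python3 -m inch '0 0 0 0 0 0; 0 0 0 0 0 0; 0 0 0 0 0 0; 0 0 0 0 0 0; 0 0 0 0 0 0; 0 0 0 0 0 0; 0 0 0 0 0 0; 0 0 0 0 0 0' -0.15
```

```text
t: 8.95
tcp_pos: [0.4273, -0.2464, 0.0055]
tool_rot: [3.14, -0.053, 0.003]
contact_force: [0.0, 0.1, -0.4]
grip_width: 0.998
finger_force: 0.0
t: 9.75
tcp_pos: [0.4266, -0.2457, 0.0045]
tool_rot: [-3.141, 0.054, -0.0]
contact_force: [0.1, -0.0, 1.5]
grip_width: 0.576
finger_force: 7.1
```

```bash
python3 -m inch '0 0 -.005 0 0 0; 0 0 -.015 0 0 0; 0 0 -.03 0 0 0; 0 0 -.05 0 0 0; 0 0 -.07 0 0 0; 0 0 -.09 0 0 0; 0 0 -.11 0 0 0; 0 0 -.13 0 0 0; 0 0 -.145 0 0 0; 0 0 -.15 0 0 0; 0 0 -.15 0 0 0; 0 0 -.15 0 0 0'
python3 - <<'E'
from h import *
w=cam('wrist','w4.png');np.savez('w4.npz',**{k:w[k] for k in w})
a=cam('side');np.savez('a4.npz',**{k:a[k] for k in a})
print(proj(a,[.4266,-.2457,.155]))
u,v=proj(a,[.47,-.2457,.155])[0].astype(int)
x=cv2.resize(a['pixels'][max(v-50,0):v+50,u-40:u+40,::-1],None,fx=3,fy=3,interpolation=cv2.INTER_CUBIC)
o=np.zeros((384,780,3),np.uint8);o[:,:512]=w['pixels'][:,:,::-1];o[:x.shape[0],515:755]=x;cv2.imwrite('pics/v4.png',o)
s=w;t=status.read_state();print(t['tcp_pos'],t['finger_force'],proj(w,[.5186,-.2495,.165]))
E
```

```text
t: 10.95
tcp_pos: [0.4259, -0.2454, 0.1538]
tool_rot: [-3.14, 0.054, 0.002]
contact_force: [0.1, 0.3, 0.3]
grip_width: 0.577
finger_force: 6.4
[[320.26941048 153.1274286 ]]
[ 0.42568142 -0.24517896  0.15328538] 6.404146626591682 [[258.04948667  50.26444084]]
```

View pics/v4.png

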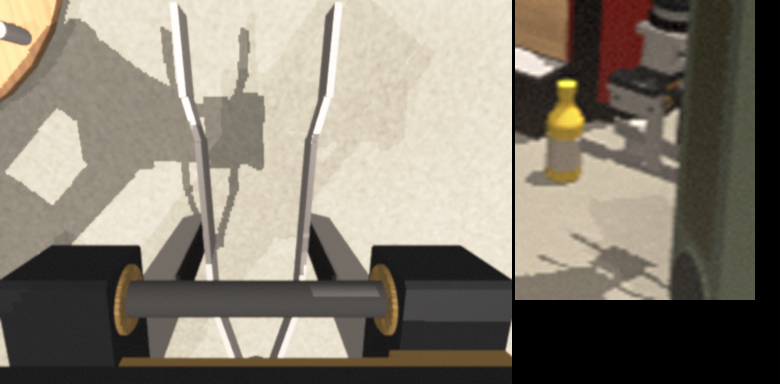

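```bash
python3 - <<'E'
from h import *
w=dict(np.load('w4.npz')); t=status.read_state()
R0=Ro.from_rotvec(t['tool_rot']).as_matrix()
for z in (.166,.171,.176):
  for u,v in [(180,4),(334,4),(208,136),(310,136),(187,97),(327,97)]:
    print(z,(R0.T@(ray(w,u,v,z)-t['tcp_pos'])).round(4),end=' ')
  print()
yaw=.159; d=np.array([np.cos(yaw),np.sin(yaw)]); roll=np.array([.557,.0425])
p=roll-.092*d; print(p); rel([*(roll-.17*d),.153],yaw); rel([*p,.044],yaw)
E
```

```text
0.166 [ 0.1124 -0.0341 -0.0129] 0.166 [ 0.1124  0.0353 -0.013 ] 0.166 [ 0.0534 -0.0234 -0.0128] 0.166 [ 0.0534  0.0266 -0.0129] 0.166 [ 0.0719 -0.0328 -0.0128] 0.166 [ 0.0719  0.0341 -0.0129] 
0.171 [ 0.111  -0.033  -0.0179] 0.171 [ 0.111   0.0342 -0.018 ] 0.171 [ 0.0538 -0.0227 -0.0178] 0.171 [ 0.0538  0.0258 -0.0179] 0.171 [ 0.0717 -0.0318 -0.0178] 0.171 [ 0.0717  0.0331 -0.0179] 
0.176 [ 0.1096 -0.032  -0.0229] 0.176 [ 0.1096  0.0331 -0.023 ] 0.176 [ 0.0542 -0.022  -0.0228] 0.176 [ 0.0542  0.025  -0.0229] 0.176 [ 0.0716 -0.0308 -0.0228] 0.176 [ 0.0716  0.032  -0.0229] 
[0.46616048 0.02793356]
rel [-0.0455 -0.2594  0.0008] [-0.0016  0.0018 -0.1933]
rel [ 0.0313 -0.2742  0.1096] [-0.0016  0.0018 -0.1933]
```

```bash
python3 -m inch '.001 -.007 0 0 0 -.005; .003 -.022 0 0 0 -.015; .005 -.045 0 0 0 -.03; .008 -.07 0 0 0 -.05; .011 -.095 0 0 0 -.068; .014 -.12 0 0 0 -.086; .017 -.145 0 0 0 -.104; .02 -.17 0 0 0 -.122; .023 -.195 0 0 0 -.14; .026 -.22 0 0 0 -.158; .028 -.243 0 0 0 -.173; .03 -.26 0 0 0 -.185; .031 -.27 0 0 0 -.191; .031 -.274 0 0 0 -.193; .031 -.274 0 0 0 -.193; .031 -.274 0 0 0 -.193; .031 -.274 0 0 0 -.193'
python3 - <<'E'
from h import *
w=cam('wrist','w5.png');np.savez('w5.npz',**{k:w[k] for k in w})
rel([.46616,.02793,.044],.159)
E
```

```text
t: 12.75
tcp_pos: [0.4668, 0.0264, 0.1544]
tool_rot: [3.132, 0.247, -0.0]
contact_force: [-0.1, -0.8, -1.6]
grip_width: 0.58
finger_force: 6.4
rel [-0.0003 -0.0016  0.1104] [ 0.0001  0.0002 -0.0014]
```

View pics/w5.png

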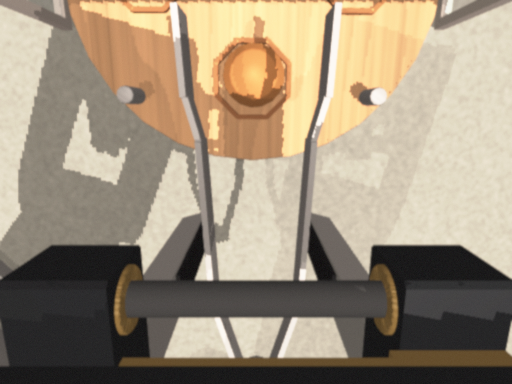

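```bash
python3 - <<'E'
from h import *
w=dict(np.load('w5.npz')); t=status.read_state(); R0=Ro.from_rotvec(t['tool_rot']).as_matrix()
f=lambda u,v,z:print((R0.T@(ray(w,u,v,z)-t['tcp_pos'])).round(4),ray(w,u,v,z).round(4))
p=cv2.cvtColor(w['pixels'],cv2.COLOR_RGB2HSV)
f(252,73,.05);f(252,73,.06);f(252.5,77.5,.035);f(124,95,.062);f(376,97,.062)
f(180,4,.172);f(334,4,.172)
E
```

```text
[ 0.0938 -0.003   0.1044] [0.5589 0.044  0.05  ]
[ 0.0928 -0.0029  0.0944] [0.558  0.0438 0.06  ]
[ 0.0916 -0.0027  0.1194] [0.5568 0.0434 0.035 ]
[ 0.0763 -0.1023  0.0924] [0.5261 0.1394 0.062 ]
[0.0749 0.0936 0.0924] [ 0.5554 -0.0543  0.062 ]
[ 0.1107 -0.033  -0.0176] [0.5709 0.0764 0.172 ]
[ 0.1107  0.0341 -0.0176] [0.5815 0.0101 0.172 ]
```

```bash
python3 -m inch '.001 -.003 .005 0 0 0; .001 -.003 .015 0 0 0; .001 -.003 .03 0 0 0; .001 -.003 .045 0 0 0; .001 -.003 .06 0 0 0; .001 -.003 .075 0 0 0; .001 -.003 .088 0 0 0; .001 -.003 .098 0 0 0; .001 -.003 .105 0 0 0; .001 -.003 .109 0 0 0; .001 -.003 .11 0 0 0; .001 -.003 .11 0 0 0; .001 -.003 .11 0 0 0; .001 -.003 .11 0 0 0'
python3 - <<'E'
from h import *
w=cam('wrist','w6.png');a=cam('side')
np.savez('w6.npz',**{k:w[k] for k in w})
u,v=proj(a,[.53,.04,.05])[0].astype(int)
x=cv2.resize(a['pixels'][v-45:v+45,u-42:u+42,::-1],None,fx=3,fy=3,interpolation=cv2.INTER_CUBIC)
o=np.zeros((384,780,3),np.uint8);o[:,:512]=w['pixels'][:,:,::-1];o[:x.shape[0],515:515+x.shape[1]]=x;cv2.imwrite('pics/v6.png',o)
E
```

```text
t: 14.2
tcp_pos: [0.4679, 0.0301, 0.045]
tool_rot: [3.131, 0.249, 0.002]
contact_force: [-0.5, -0.4, -0.7]
grip_width: 0.577
finger_force: 6.4
```

View pics/v6.png

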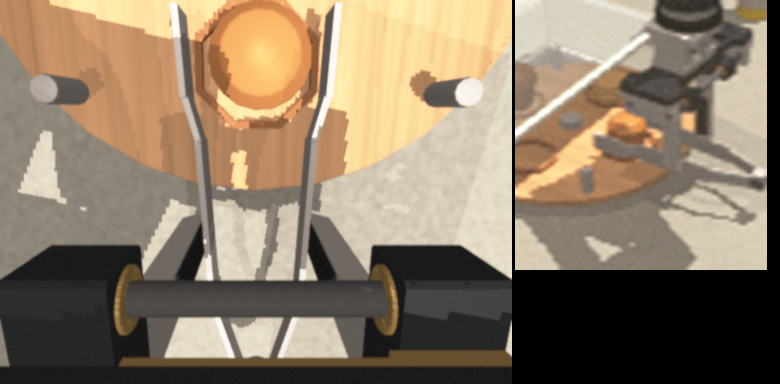

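```bash
python3 -m inch '0 0 0 0 0 0; 0 0 0 0 0 0; 0 0 0 0 0 0; 0 0 0 0 0 0; 0 0 0 0 0 0; 0 0 0 0 0 0; 0 0 0 0 0 0; 0 0 0 0 0 0; 0 0 0 0 0 0; 0 0 0 0 0 0' 1
```

```text
t: 15.3
tcp_pos: [0.4674, 0.0301, 0.0445]
tool_rot: [3.132, 0.249, 0.0]
contact_force: [1.1, 0.3, 0.3]
grip_width: 0.457
finger_force: 30.0
```

Width 43 mm at 30 N: the tongs are on the roll. Lift.

```bash
python3 -m inch '0 0 -.003 0 0 0; 0 0 -.008 0 0 0; 0 0 -.016 0 0 0; 0 0 -.026 0 0 0; 0 0 -.038 0 0 0; 0 0 -.05 0 0 0; 0 0 -.063 0 0 0; 0 0 -.076 0 0 0; 0 0 -.09 0 0 0; 0 0 -.105 0 0 0; 0 0 -.12 0 0 0; 0 0 -.135 0 0 0; 0 0 -.15 0 0 0; 0 0 -.165 0 0 0; 0 0 -.178 0 0 0; 0 0 -.188 0 0 0; 0 0 -.195 0 0 0; 0 0 -.199 0 0 0; 0 0 -.2 0 0 0; 0 0 -.2 0 0 0'
python3 -m inch '0 0 0 0 0 0; 0 0 0 0 0 0; 0 0 0 0 0 0; 0 0 0 0 0 0; 0 0 0 0 0 0'
python3 - <<'E'
from h import *
w=cam('wrist','w7.png');a=cam('side','s7.png')
u,v=proj(a,[.53,.04,.25])[0].astype(int)
x=cv2.resize(a['pixels'][max(v-45,0):v+75,u-42:u+42,::-1],None,fx=3,fy=3,interpolation=cv2.INTER_CUBIC)
o=np.zeros((384,780,3),np.uint8);o[:,:512]=w['pixels'][:,:,::-1];o[:x.shape[0],515:515+x.shape[1]]=x;cv2.imwrite('pics/v7.png',o)
E
```

```text
t: 17.3
tcp_pos: [0.467, 0.0302, 0.244]
tool_rot: [-3.131, -0.249, 0.001]
contact_force: [0.4, -0.1, -1.0]
grip_width: 0.463
finger_force: 30.0
t: 17.8
tcp_pos: [0.4673, 0.0301, 0.2444]
tool_rot: [-3.132, -0.249, 0.0]
contact_force: [-0.2, 0.6, -1.2]
grip_width: 0.461
finger_force: 30.0
```

View pics/v7.png

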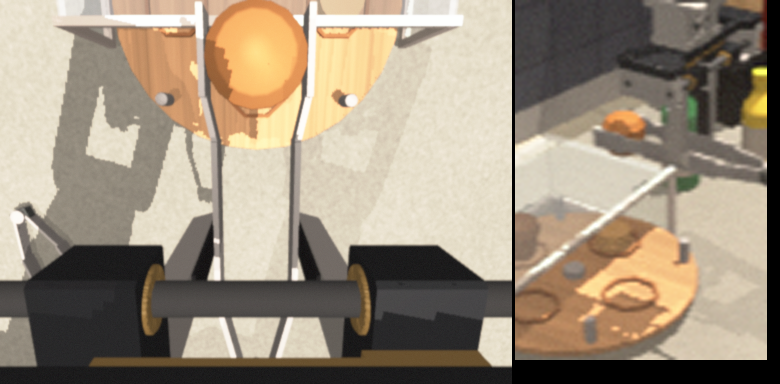

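The roll is held between the paddles at about (257, 54), and the front place below is empty. The roll's underside is about 23 cm above the worktop.

```bash
python3 -c "
from rig import finish_job
print(finish_job())"
```

```text
the job is handed in; nothing more can be done
None
```

Handed in: I turned the table one click and the arm now holds the roll still in the tongs, about 23 cm above the worktop, at about 18 s of the 67 s; I saw nothing else disturbed, though I did not check the muffin and loose items individually afterwards.

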